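Set and clamp the camera slide of a plate-imaging stand

ROBOT

A 6-joint arm with a two-finger parallel gripper is mounted at the origin on the work surface. World frame = base frame: x ahead of the robot, y to its left, z up, the work surface at z = 0. Lengths are in m, angles in degrees, forces in N, time in s.
With the tool pointing down it reaches from about 0.4 to 0.825 m from the base axis. Payload 7 kg.
Tool frame: the origin (TCP) lies on the centre line of the jaws, within the pads' length; the fingertips stand 22 mm ahead of it and the grasp point (between the pads) lies 3 mm ahead of it; z points along the fingers, y is the line along which they close (so a half turn about z gives the same grasp; the last joint's range is limited). The gripper opens to 88 mm and grips with 3 to 60 N. Pads are 19 mm wide; open, the fingers measure 130 mm over their backs; the gripper's body (78 mm by 193 mm) begins 47 mm behind the grasp point.
Start: joints at [-51.847, 20.546, 0.682, 0, -70.136, -16.507], TCP at [0.249, -0.627, 0.249] pointing down, gripper open.
Joint ranges: [-176.03, 176.03], [-82.01, 121.73], [-58.28, 71.71], [-173.87, 95.51], [-174.79, -0.11], [-173.66, 173.66]. Speed limits (degrees/s): [136.94, 136.94, 172.46, 180, 180, 180].

INTERFACE

Orientations are given as [roll, pitch, yaw] about the fixed x, y, z axes, in that order (R = Rz(yaw) Ry(pitch) Rx(roll)).
In Python, from plant import get_state, cams, r gives the robot as it stands.
- The arm moves only by the tool apply_moves, never from a script. Its argument "targets" is a list of rows, each an object with "dp": the shift along the world's x, y, z in m, a list of three; "yaw": the turn about the world's z in degrees. In form: [{"dp": [x, y, z], "yaw": yaw}, ...]. A call has 1 to 20 rows; each row is the pose to reach, as a shift and turn from the pose commanded when the call began; what a row does not reach only later rows make up. A row lasts 1/12 s, in which the tool goes at most 41.7 mm and 7.16 degrees, less where a joint would pass 70% of its speed; a pose out of reach is approached as far as the arm can. A call with a gripper value outside its range is refused whole. "grip" is the gripper command: -1 is fully open, 1 is shut, values between are in proportion, set as the call begins (left out, the last holds). The fingers move at their own pace and stop on an object; "squeeze" is the grip in N (left out, the last holds). Time passes only in rows, so rows that repeat a pose let the fingers close. It gives the time, the measured TCP pose, the force, the opening and the grip force at its end, in the units of the state.
- get_state(): the state, without advancing time (a new reading comes with each control period).
- cams.capture(name): name is "scene" or "top"; returns a dict with "image" (384x512x3 uint8, red, green, blue), "range_z" (384x512 float32, m along the optical axis (not along the pixel's ray), 0 where there is no reading), "fx", "fy", "cx", "cy" (pixels), "R" (3x3) and "t" (3): a world point X has camera coordinates R X + t. Camera axes: x right, y down, z forward; pixel columns grow to the right and rows downward; lengths in m; the calibration is good to about 2 mm. A picture is of the moment at which its call begins.
- r.close_job(): hands the job in; it is judged then, once.
The state is a dict: "time_s": time; "joints": joint angles; "qd": joint speeds; "joint_torque": joint torques, N m; "tcp_pos": TCP position; "eef_rot": TCP orientation; "contact_force": force on the tool from outside, world axes, zero at the start; "moment": the same for the moment, N m; "gripper_width": finger opening in m; "gripper_force": force on a finger pad.
Only numpy, scipy, OpenCV 4.12 (cv2) and the standard library are available. Lean on these libraries where they do the work, as an engineer would, in place of code of your own. Each camera call takes 0.05 s, during which the arm holds its last target. There are 200 camera calls.

TASK

The camera carriage on this imaging stand is loose on its boom. Slide it to the ring mark that puts the camera over the 24-well plate, then swing its cam lever fully shut between your fingers while you hold the carriage on that mark, for the cam tends to drag it outwards; do not shut the lever anywhere else. Leave the labware where it is, and finish still gripping the carriage, one finger on its back and one on the shut lever.

Things in the scene. Friction and masses are not known exactly. Their poses are not given: they have to be found in the camera images.
- stand: Fixed camera stand: grey baseboard 220 x 520 x 12 mm (x, y, z), origin under its centre. A column (28 mm thick, 242 mm high) at its y = -237 mm end carries a level boom rod, 18 mm thick, along the stand's +y to y = 221 mm, its axis 215 mm above the bench at stand x = 0. Under it are three labware nests centred at y = -100, 0 and 100 mm, between 5 mm ridges
- mark_1 (a point): the engraved dark ring on the boom that belongs to the nest nearest the column; the point is on the boom's axis at the ring's edge nearest the column (stand y = -62 mm)
- mark_2 (a point): the same for the middle nest (stand y = +38 mm)
- mark_3 (a point): the same for the outermost nest (stand y = +138 mm)
- carriage (a joint): position (m) of the camera carriage along the boom, growing away from the column (stand +y), 0 to 0.30; its centre is at stand y = value - 0.150, the marks at 0.05, 0.15, 0.25. Lever open: slides with 2 N friction and stays where left. Lever shut: clamped (slips above about 15 N). Shutting the lever drags an unheld carriage some mm outwards (+), as the cam rubs on the boom
- carriage_centre (a point): centre of the carriage, on the boom's axis. The carriage is a grey block 30 x 76 x 32 mm (stand x, y, z) with a small camera (29 mm square, lens 29 mm across, reaching 90 mm below the boom's axis) hanging under it
- index (a point): the middle of the carriage's outer end face, 38 mm from its centre along stand +y: the reading edge. When it is level with a mark, the camera is over the centre of that mark's nest
- lens_axis (a point): centre of the lens's lower end, straight below the carriage centre
- back: black finger rest on the carriage's robot side (stand -x): a plate 30 mm high, centred at boom height, its outer face 18 mm from the boom's axis, and two ribs reaching 30 mm from the axis. The recess between the ribs is 34 mm wide, centred on the carriage; a finger in it can push the carriage either way. Origin 15 mm from the boom's axis, axes as the stand's; gives under 1 mm
- lever (a joint): angle of the cam lever in rad: 0 is shut (flat along the carriage's far side), 0.8 fully open (its tip stands out towards stand +x). It stays where it is left. Shutting it needs about 3 to 5 N at the tip, more nearer the pin; it passes dead centre at 0.05 and then rests against its stop at 0
- lever_bar: aluminium bar of the cam lever on the carriage's far side (stand +x), 8 mm thick, 22 mm high, 40 mm from pin to rounded tip. Origin on the pin at boom height, +y from pin to tip (along the boom when shut). Shut, its outer face is 23.5 mm from the boom's axis, 41.5 mm from the back plate's face; open at 0.8 rad the tip reaches 51 mm from the boom's axis
- lever_pin (a point): the lever's upright pin at the boom's height: 19.5 mm from the boom's axis towards stand +x and 26 mm from the carriage centre towards the column
- lever_tip (a point): 38 mm from the pin along the bar, on its middle line, near the rounded end
- plate: the 24-well plate: white, flat, 128 x 86 mm and 20 mm high, with 4 x 6 grey round wells on top; loose in one of the three nests. Origin at the centre of its underside
- tip_box: box of pipette tips, same footprint, 61 mm high with tips, loose in another nest; origin at the centre of its underside. Bystander
- tube_rack: clear rack with capped tubes, same footprint, 56 mm high, loose in the third nest; origin at the centre of its underside. Bystander
- reagent: small capped bottle, 36 mm across, 62 mm high, standing on the bench; origin at the centre of its underside. Bystander
- timer: bench timer, 62 x 66 x 20 mm, lying on the bench; origin at the centre of its underside. Bystander
Mind the look-alikes: they are no part of the job. There is more than one size of the plate; the one meant has the size given above.

How it is judged (in metres and radians):
At the end, for the whole second after the job is handed in: Camera within 5 mm of the plate's centre, lever shut below 0.05 rad, gripper still pressing lever bar and back plate with over 2 N each; plate moved under 3 mm, other labware under 10 mm, bottle and timer under 20 mm (horizontal distance between lens_axis and plate below 0.005 m and value of joint lever below 0.05 rad and contact force between the fingers and lever_bar above 2 N and contact force between the fingers and back above 2 N and distance of plate from where it was at the start of the episode below 0.003 m and distance of each of tip_box, tube_rack from where it was at the start of the episode below 0.01 m and distance of each of reagent, timer from where it was at the start of the episode below 0.02 m); the arm keeps its last pose, push and grip.
It fails at once if the lever is swung more than half shut while the camera is more than 8 mm off the plate's mark (value of joint lever below 0.4 rad and horizontal distance between lens_axis and plate above 0.008 m).
It fails at once if the plate or other labware on the stand is knocked about (distance of any of plate, tip_box, tube_rack from where it was at the start of the episode above 0.02 m).
It also fails if it takes over 45 s, if anything falls off the work surface, if the arm or the gripper's body presses on something with over 40 N, if the wrist force passes 120 N, or if a joint passes its speed limit or range.

## Working session

There is one attempt and no reset: what is moved stays moved. The work goes in short steps, Python scripts to look and compute and a tool call to move; the robot and the scene stay as the last step left them, time stands still between calls to the robot, and variables do not carry over. Pictures are saved under pics/ and viewed, at most 10 in all, crops included, and the job is handed in when it is done.

Besides the shell and the picture viewer there is one more tool, called after ">>>" by a JSON object that holds its "fn" and its "kwargs". apply_moves: Moves the arm, as the interface text tells. Its arguments: {"type":"object","properties":{"targets":{"type":"array","items":{"type":"object","properties":{"dp":{"type":"array","items":{"type":"number"}},"yaw":{"type":"number"}}}},"grip":{"type":"number"},"squeeze":{"type":"number"}},"required":["targets"]}

```bash
mkdir -p pics; cat > h.py <<'E'
import numpy as np, cv2
from plant import get_state, cams, r
def cap(n):
    c=cams.capture(n); c['R']=np.array(c['R']);c['t']=np.array(c['t']); return c
def cloud(c):
    z=c['range_z']; v,u=np.mgrid[:z.shape[0],:z.shape[1]]
    P=np.stack([(u-c['cx'])/c['fx']*z,(v-c['cy'])/c['fy']*z,z],-1)
    W=(P-c['t'])@c['R']; W[z==0]=np.nan; return W
def save(n,im): cv2.imwrite('pics/'+n,cv2.cvtColor(im,cv2.COLOR_RGB2BGR))
E
python3 - <<'E'
from h import *
for n in('scene','top'):
    c=cap(n); save(n+'0.png',c['image']); np.savez(n+'0.npz',W=cloud(c),im=c['image'])
    print(n,c['fx'],-c['R'].T@c['t'],c['R'][2])
print(get_state())
E
```

```text
scene 384.38943923748917 [ 0.97738904 -0.80780411  0.85195419] [-0.39824415  0.70351076 -0.58862059]
top 423.19597737831594 [ 0.25355241 -0.00352959  1.60239955] [ 0.17464937  0.00321198 -0.98462545]
{'time_s': 0.1, 'joints': array([-5.18492036e+01,  2.05877703e+01,  6.40775340e-01, -1.69399889e-02,
       -7.01362305e+01, -1.65074973e+01]), 'qd': array([ 0.03109726, -0.16021044,  0.10379931, -0.06402918,  0.08889586,
       -0.01269958]), 'joint_torque': array([-2.69089411e-03, -5.84163451e+01,  2.93751258e+01,  7.01545089e+00,
        1.02048274e-02, -4.81422228e-05]), 'tcp_pos': array([ 0.24879812, -0.62705502,  0.24772722]), 'eef_rot': array([ 1.79915680e+02, -8.38056624e-03, -1.58362462e+02]), 'contact_force': array([-0.10450663,  0.07386274, -0.71456751]), 'moment': array([-0.04503866,  0.02032141,  0.03308437]), 'gripper_force': 0.0, 'gripper_width': 0.08755723695890269}
```

View pics/scene0.png

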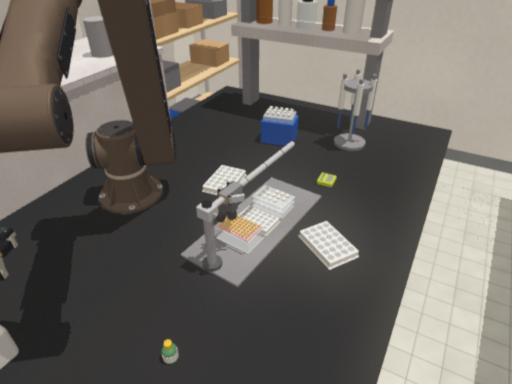

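View pics/top0.png

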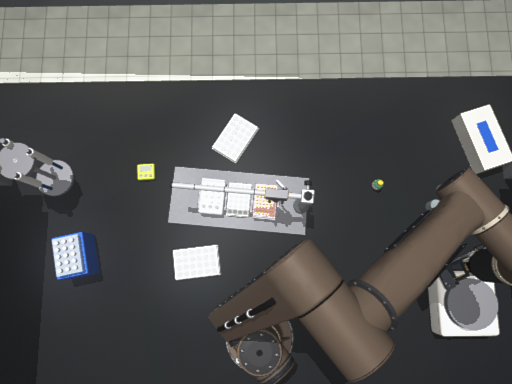

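```bash
python3 - <<'E'
from h import *
a=np.load('top0.npz');s=np.load('scene0.npz')
A=cv2.resize(a['im'][160:240,160:320],(800,400),interpolation=cv2.INTER_CUBIC)
B=cv2.resize(s['im'][135:275,180:330],(600,560),interpolation=cv2.INTER_CUBIC)
save('ca.png',A);save('cb.png',B)
W=a['W'];
# boom points
m=(abs(W[...,2]-.222)<.006); m[:, :165]=0;m[:,320:]=0;m[:160]=0;m[240:]=0
P=W[m];print(len(P))
l=cv2.fitLine(P[:,:2].astype(np.float32),cv2.DIST_HUBER,0,.001,.001).ravel();print('boom',l,np.degrees(np.arctan2(l[1],l[0])),P[:,1].min(),P[:,1].max(),P[:,2].mean())
for u,v in[(211,190),(205,205),(238,210),(247,205),(265,212),(258,205),(278,193),(308,196),(180,187),(235,137),(197,262),(281,184)]:print(u,v,W[v,u].round(3))
# baseboard
m=(abs(W[...,2]-.012)<.005); m[:, :160]=0;m[:,320:]=0;m[:160]=0;m[245:]=0
m=cv2.morphologyEx(m.astype(np.uint8),cv2.MORPH_OPEN,np.ones((3,3)))>0
print('base',cv2.minAreaRect(W[m][:,:2].astype(np.float32)))
E
```

```text
694
boom [0.10032433 0.99495476 0.504199   0.0596005 ] 84.24215 -0.18183924603729512 0.2900476052707707 0.22261668950264632
211 190 [0.506 0.152 0.222]
205 205 [0.48  0.192 0.058]
238 210 [0.463 0.072 0.029]
247 205 [0.48  0.038 0.042]
265 212 [ 0.45  -0.028  0.062]
258 205 [ 0.477 -0.003  0.059]
278 193 [ 0.491 -0.069  0.233]
308 196 [ 0.477 -0.166  0.244]
180 187 [0.518 0.256 0.217]
235 137 [0.749 0.083 0.024]
197 262 [0.273 0.225 0.023]
281 184 [ 0.522 -0.08   0.226]
base ((0.5048549771308899, 0.07110360264778137), (0.5169554948806763, 0.21991708874702454), 84.28386688232422)
```

View pics/ca.png

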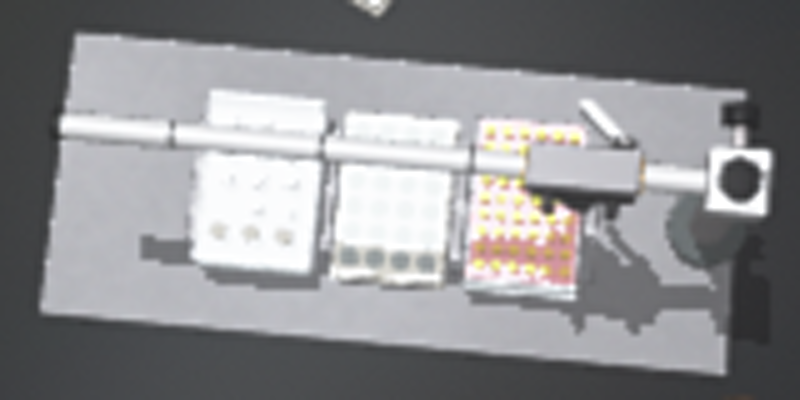

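View pics/cb.png

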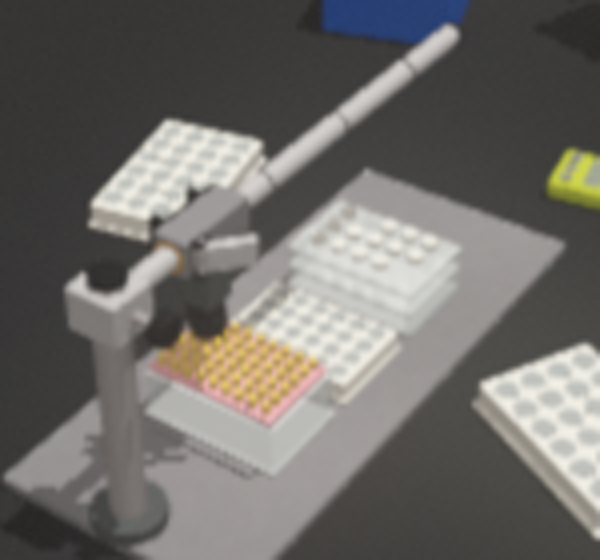

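The plate meant is the white one with round wells in the middle nest, at top px (238,200), with its robot-side end at crop (388,262). The other two plates, at top px (235,137) and (197,262), lie off the stand on the bench. The outer nest at (211,196) holds the tube rack and the inner one at (265,203) the tip box. The carriage is at top px (277,194), with its lever open towards +x. I'll measure its position along the boom and check the plate's size.

```bash
cat >> h.py <<'E'
S=np.array([.505,.071]); a0=np.radians(-5.74); ex=np.array([np.cos(a0),np.sin(a0)]); ey=np.array([-np.sin(a0),np.cos(a0)])
def st(W): 
    d=W[...,:2]-S; return np.stack([d@ex,d@ey,W[...,2]],-1)
E
python3 - <<'E'
from h import *
for n in('top','scene'):
    Q=st(np.load(n+'0.npz')['W']); x,y,z=Q[...,0],Q[...,1],Q[...,2]
    def rep(k,m):
        if m.sum()<4: print(n,k,'few');return
        p=Q[m];print(n,k,m.sum(),np.percentile(p,[3,50,97],axis=0).round(4).tolist())
    rep('carr',(abs(z-.231)<.004)&(abs(x)<.02)&(y<0)&(y>-.21))
    rep('boom',(z>.212)&(abs(x)<.009)&(y>.05)&(y<.2))
    rep('lever',(abs(z-.222)<.012)&(x>.022)&(x<.07)&(y<0)&(y>-.2))
    rep('plate',(abs(z-.031)<.006)&(abs(x)<.08)&(y<.045)&(y>-.045))
    rep('deco1',(abs(z-.02)<.008)&(x>.15)&(x<.35)&(y<.15)&(y>-.1))
E
```

```text
top carr 197 [[-0.018, -0.1719, 0.2272], [-0.0022, -0.1371, 0.2303], [0.0147, -0.0856, 0.2342]]
top boom 239 [[-0.0078, 0.0547, 0.214], [-0.0008, 0.1247, 0.2223], [0.0082, 0.1952, 0.2278]]
top lever 34 [[0.0224, -0.156, 0.2129], [0.034, -0.1438, 0.2259], [0.0436, -0.1315, 0.2307]]
top plate 541 [[-0.0592, -0.0388, 0.0261], [-0.0093, -0.0002, 0.0318], [0.0582, 0.0389, 0.0365]]
top deco1 797 [[0.1628, -0.0286, 0.0168], [0.2399, 0.0357, 0.0246], [0.3203, 0.1055, 0.0278]]
scene carr 112 [[-0.0175, -0.172, 0.2271], [-0.0028, -0.1397, 0.2282], [0.013, -0.104, 0.23]]
scene boom 140 [[-0.0063, 0.0533, 0.2128], [0.0033, 0.1189, 0.2183], [0.0082, 0.1951, 0.2218]]
scene lever 63 [[0.023, -0.1613, 0.2114], [0.0333, -0.1492, 0.2193], [0.045, -0.1362, 0.2238]]
scene plate 484 [[-0.0591, -0.0334, 0.0257], [0.0045, 0.0017, 0.0285], [0.0584, 0.0358, 0.0318]]
scene deco1 1347 [[0.1663, -0.0366, 0.0149], [0.2486, 0.0271, 0.0227], [0.3229, 0.0953, 0.026]]
```

>>> {"fn": "apply_moves", "kwargs": {"targets": [{"dp": [0.02,0.03,0.05],"yaw": 4},{"dp": [0.03,0.06,0.09],"yaw": 8},{"dp": [0.254,0.56,0.1],"yaw": 62.6},{"dp": [0.254,0.56,0.1],"yaw": 62.6},{"dp": [0.254,0.56,0.1],"yaw": 62.6},{"dp": [0.254,0.56,0.1],"yaw": 62.6},{"dp": [0.254,0.56,0.1],"yaw": 62.6},{"dp": [0.254,0.56,0.1],"yaw": 62.6},{"dp": [0.254,0.56,0.1],"yaw": 62.6},{"dp": [0.254,0.56,0.1],"yaw": 62.6},{"dp": [0.254,0.56,0.1],"yaw": 62.6},{"dp": [0.254,0.56,0.1],"yaw": 62.6},{"dp": [0.254,0.56,0.1],"yaw": 62.6},{"dp": [0.254,0.56,0.1],"yaw": 62.6},{"dp": [0.254,0.56,0.1],"yaw": 62.6},{"dp": [0.254,0.56,0.1],"yaw": 62.6},{"dp": [0.254,0.56,0.1],"yaw": 62.6},{"dp": [0.254,0.56,0.1],"yaw": 62.6},{"dp": [0.254,0.56,0.1],"yaw": 62.6},{"dp": [0.254,0.56,0.1],"yaw": 62.6}], "grip": -1}}

```text
time_s: 1.77
tcp_pos: [0.5025, -0.0681, 0.3484]
eef_rot: [180.0, -0.0, -95.8]
contact_force: [0.2, -0.4, 0.2]
gripper_width: 0.0874
gripper_force: 0.0
```

>>> {"fn": "apply_moves", "kwargs": {"targets": [{"dp": [0.001,0.001,-0.03]},{"dp": [0.001,0.001,-0.06]},{"dp": [0.001,0.001,-0.075]},{"dp": [0.001,0.001,-0.085]},{"dp": [0.001,0.001,-0.095]},{"dp": [0.001,0.001,-0.105]},{"dp": [0.001,0.001,-0.115]},{"dp": [0.001,0.001,-0.125]},{"dp": [0.001,0.001,-0.13]},{"dp": [0.001,0.001,-0.13]},{"dp": [0.001,0.001,-0.13]}]}}

```text
$.targets[0]: bad value
```

```bash
python3 - <<'E'
from h import *
c=cap('scene');A=cv2.resize(c['image'][135:275,180:330],(600,560),interpolation=cv2.INTER_CUBIC);save('d.png',A)
E
```

```text
(no output)
```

View pics/d.png

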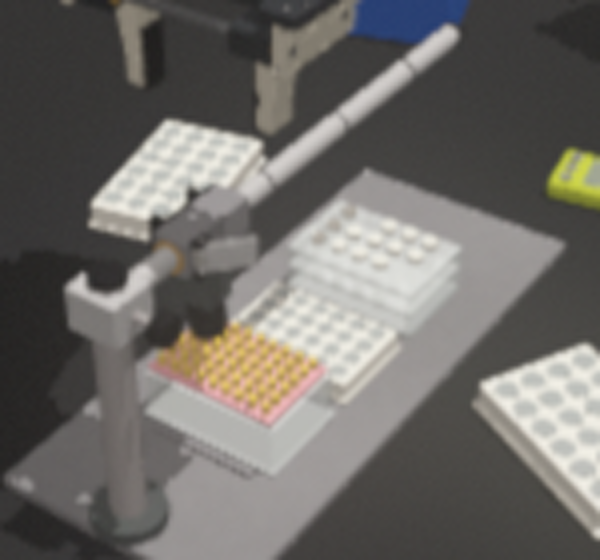

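The move was refused because every row needs a yaw. The picture shows the gripper still above the carriage, with its fingers at crop (140,45) and (275,95), spanning it.

>>> {"fn": "apply_moves", "kwargs": {"targets": [{"dp": [0.001,0.001,-0.03],"yaw": 0},{"dp": [0.001,0.001,-0.06],"yaw": 0},{"dp": [0.001,0.001,-0.075],"yaw": 0},{"dp": [0.001,0.001,-0.085],"yaw": 0},{"dp": [0.001,0.001,-0.095],"yaw": 0},{"dp": [0.001,0.001,-0.105],"yaw": 0},{"dp": [0.001,0.001,-0.115],"yaw": 0},{"dp": [0.001,0.001,-0.125],"yaw": 0},{"dp": [0.001,0.001,-0.13],"yaw": 0},{"dp": [0.001,0.001,-0.13],"yaw": 0},{"dp": [0.001,0.001,-0.13],"yaw": 0}]}}

```text
time_s: 2.73
tcp_pos: [0.5041, -0.0664, 0.2186]
eef_rot: [180.0, -0.0, -95.7]
contact_force: [0.8, -0.2, -0.3]
gripper_width: 0.0879
gripper_force: 0.0
```

```bash
python3 - <<'E'
from h import *
c=cap('scene');A=cv2.resize(c['image'][135:275,180:330],(600,560),interpolation=cv2.INTER_CUBIC);save('e.png',A)
E
```

```text
(no output)
```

View pics/e.png

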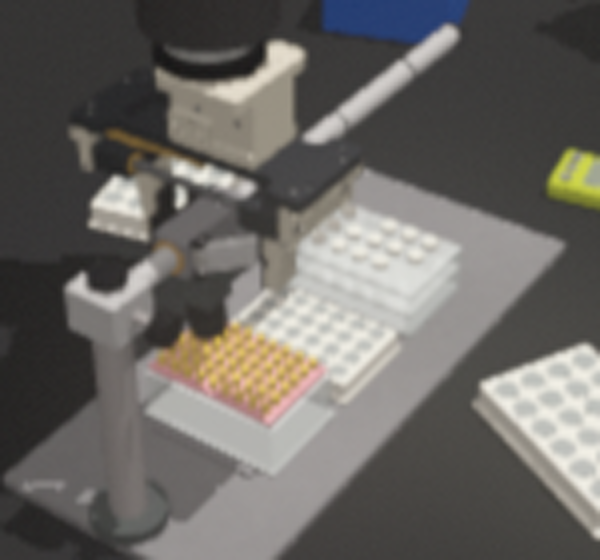

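The fingers straddle the carriage, with the lever finger clear at crop (280,255). Next I move the back finger into the recess.

>>> {"fn": "apply_moves", "kwargs": {"targets": [{"dp": [0.004,0,0],"yaw": 0},{"dp": [0.007,-0.001,0],"yaw": 0},{"dp": [0.009,-0.001,0],"yaw": 0},{"dp": [0.009,-0.001,0],"yaw": 0}]}}

```text
time_s: 3.12
tcp_pos: [0.5136, -0.0674, 0.2187]
eef_rot: [-180.0, 0.0, -95.8]
contact_force: [-0.3, 0.4, 0.7]
gripper_width: 0.0877
gripper_force: 0.0
```

>>> {"fn": "apply_moves", "kwargs": {"targets": [{"dp": [0.0005,0.005,0],"yaw": 0},{"dp": [0.001,0.01,0],"yaw": 0},{"dp": [0.002,0.02,0],"yaw": 0},{"dp": [0.003,0.03,0],"yaw": 0},{"dp": [0.004,0.04,0],"yaw": 0},{"dp": [0.005,0.05,0],"yaw": 0},{"dp": [0.006,0.06,0],"yaw": 0},{"dp": [0.007,0.07,0],"yaw": 0},{"dp": [0.008,0.08,0],"yaw": 0},{"dp": [0.009,0.09,0],"yaw": 0},{"dp": [0.01,0.1,0],"yaw": 0},{"dp": [0.011,0.11,0],"yaw": 0},{"dp": [0.012,0.12,0],"yaw": 0},{"dp": [0.013,0.13,0],"yaw": 0},{"dp": [0.0137,0.137,0],"yaw": 0},{"dp": [0.0142,0.142,0],"yaw": 0},{"dp": [0.0145,0.145,0],"yaw": 0},{"dp": [0.0147,0.147,0],"yaw": 0},{"dp": [0.0147,0.147,0],"yaw": 0}]}}

```text
time_s: 4.7
tcp_pos: [0.5275, 0.08, 0.2184]
eef_rot: [180.0, 0.0, -95.8]
contact_force: [-0.7, -0.1, 0.1]
gripper_width: 0.0877
gripper_force: 0.0
```

```bash
cat >> h.py <<'E'
def look(tag):
    for n in('scene','top'):
        c=cap(n); W=cloud(c);Q=st(W);x,y,z=Q[...,0],Q[...,1],Q[...,2]
        m=(abs(z-.231)<.004)&(abs(x)<.02)&(abs(y)<.09)
        if m.sum()>5: print(n,m.sum(),np.percentile(Q[m],[3,50,97],axis=0).round(4).tolist())
        b,sl={'scene':(c['image'][135:275,180:330],(600,560)),'top':(c['image'][165:235,180:320],(800,400))}[n]
        save(f'{tag}_{n}.png',cv2.resize(b,sl,interpolation=cv2.INTER_CUBIC))
        # expected pixel of points
        for k,p in dict(m2=(0,.038,.215),m2t=(0,.038,.224),m3=(0,.138,.215)).items():
            w=np.r_[S+p[0]*ex+p[1]*ey,p[2]]; q=c['R']@w+c['t']; print(k,(c['fx']*q[0]/q[2]+c['cx']).round(1),(c['fy']*q[1]/q[2]+c['cy']).round(1))
    t=get_state(); T=st(t['tcp_pos']);print('tcp stand',T.round(4),t['contact_force'],t['gripper_width'])
E
python3 -c "
from h import *
look('f')"
```

```text
scene 82 [[-0.0142, -0.0315, 0.2271], [0.0008, -0.002, 0.2279], [0.0171, 0.035, 0.2294]]
m2 264.4 165.1
m2t 264.4 162.6
m3 281.0 151.9
top 108 [[-0.0139, -0.0319, 0.2275], [-0.0021, 0.007, 0.2306], [0.0138, 0.0348, 0.2345]]
m2 224.3 189.3
m2t 224.0 188.8
m3 194.5 186.7
tcp stand [0.0214 0.0109 0.2183] [ 0.81510262 -0.50126397 -0.31711477] 0.08763079432349151
```

View pics/f_scene.png

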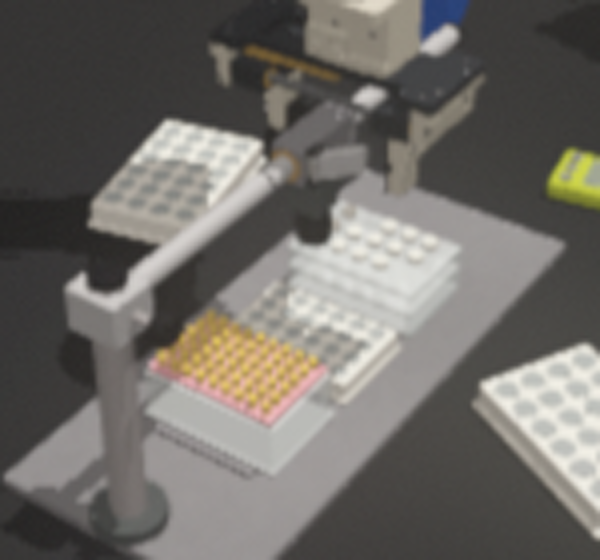

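The carriage slid with the finger, its block now at scene crop (320,135). Next I compare the ring marks with the carriage's end through intensity profiles along the boom.

```bash
cat > prof.py <<'E'
from h import *
from scipy.ndimage import map_coordinates
def prof(c,im,ys,x,z):
    w=np.c_[S+x*ex+ys[:,None]*ey,np.full(len(ys),z)]; q=w@c['R'].T+c['t']
    u=c['fx']*q[:,0]/q[:,2]+c['cx'];v=c['fy']*q[:,1]/q[:,2]+c['cy']
    return map_coordinates(im.astype(float).mean(2),[v,u],order=1)
if __name__=='__main__':
    for n in('top','scene'):
        c=cap(n); old=np.load(n+'0.npz')['im']
        for nm,im in(('old',old),('new',c['image'])):
            for a,b in((-.08,-.04),(.02,.06),(.12,.16)):
                ys=np.arange(a,b,.002)
                p=np.mean([prof(c,im,ys,x,.2235) for x in(-.003,0,.003)],0)
                print(n,nm,a,p.round().astype(int).tolist())
E
python3 prof.py
```

```text
top old -0.08 [242, 242, 242, 241, 241, 242, 242, 238, 214, 170, 191, 225, 238, 244, 244, 243, 243, 242, 242, 242]
top old 0.02 [242, 243, 243, 243, 244, 245, 244, 240, 214, 173, 193, 221, 237, 243, 243, 242, 241, 241, 242, 242]
top old 0.12 [242, 242, 242, 242, 242, 242, 241, 238, 217, 180, 197, 224, 238, 243, 243, 242, 242, 242, 242, 242, 241]
top new -0.08 [255, 255, 255, 254, 254, 254, 254, 254, 242, 217, 228, 245, 239, 232, 223, 219, 216, 217, 217, 218]
top new 0.02 [164, 164, 164, 164, 165, 165, 164, 159, 138, 106, 98, 103, 130, 176, 232, 247, 254, 254, 254, 254]
top new 0.12 [97, 99, 101, 102, 104, 105, 106, 108, 109, 110, 111, 112, 113, 114, 116, 117, 118, 120, 121, 122, 123]
scene old -0.08 [204, 205, 206, 205, 205, 200, 189, 179, 173, 170, 179, 186, 191, 193, 193, 191, 191, 190, 188, 188]
scene old 0.02 [191, 191, 189, 186, 183, 179, 173, 168, 165, 166, 171, 179, 183, 186, 186, 185, 185, 183, 183, 183]
scene old 0.12 [184, 183, 185, 186, 183, 179, 170, 162, 156, 154, 158, 166, 173, 176, 180, 183, 183, 182, 182, 181, 180]
scene new -0.08 [203, 204, 205, 204, 204, 199, 188, 177, 167, 159, 160, 159, 154, 147, 140, 136, 135, 135, 134, 132]
scene new 0.02 [105, 105, 105, 106, 108, 111, 115, 116, 118, 116, 113, 108, 102, 96, 92, 88, 88, 93, 106, 122]
scene new 0.12 [120, 120, 120, 120, 118, 117, 116, 115, 114, 113, 115, 117, 118, 117, 119, 120, 121, 124, 129, 139, 151]
```

>>> {"fn": "apply_moves", "kwargs": {"targets": [{"dp": [-0.0004,-0.004,0],"yaw": 0},{"dp": [-0.0008,-0.008,0],"yaw": 0},{"dp": [-0.0011,-0.011,0],"yaw": 0},{"dp": [-0.0012,-0.012,0],"yaw": 0},{"dp": [-0.0013,-0.013,0],"yaw": 0}]}}

```text
time_s: 5.32
tcp_pos: [0.5263, 0.0665, 0.2186]
eef_rot: [-180.0, 0.0, -95.8]
contact_force: [0.1, 1.6, 0.6]
gripper_width: 0.0879
gripper_force: 1.0
```

>>> {"fn": "apply_moves", "kwargs": {"targets": [{"dp": [-0.0001,-0.001,0],"yaw": 0},{"dp": [-0.0002,-0.002,0],"yaw": 0}]}}

```text
time_s: 5.48
tcp_pos: [0.5261, 0.0647, 0.2185]
eef_rot: [180.0, 0.0, -95.8]
contact_force: [-0.8, 2.5, 0.4]
gripper_width: 0.0873
gripper_force: 1.0
```

>>> {"fn": "apply_moves", "kwargs": {"targets": [{"dp": [-0.0001,-0.001,0],"yaw": 0},{"dp": [-0.0002,-0.002,0],"yaw": 0}]}}

```text
time_s: 5.65
tcp_pos: [0.5259, 0.0626, 0.2185]
eef_rot: [180.0, 0.0, -95.7]
contact_force: [0.0, 1.6, -0.3]
gripper_width: 0.0876
gripper_force: 1.0
```

```bash
python3 -c "
from h import *
look('g')"
```

```text
scene 72 [[-0.0158, -0.0387, 0.2271], [-0.0014, -0.0139, 0.2281], [0.0157, 0.0155, 0.2299]]
m2 264.4 165.1
m2t 264.4 162.6
m3 281.0 151.9
top 103 [[-0.0138, -0.0673, 0.2272], [-0.0032, 0.0012, 0.2304], [0.0096, 0.0541, 0.2343]]
m2 224.3 189.3
m2t 224.0 188.8
m3 194.5 186.7
tcp stand [ 0.0216 -0.0064  0.2185] [-0.05651611  1.14907998  0.52885501] 0.08739884011681921
```

View pics/g_top.png

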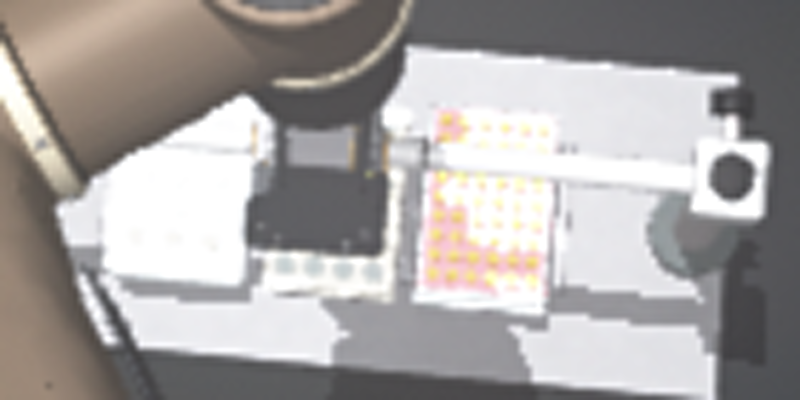

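Contact with the inner rib came early, so I'll find the finger's play in the recess by feeling for the outer rib.

>>> {"fn": "apply_moves", "kwargs": {"targets": [{"dp": [0.0004,0.004,0],"yaw": 0},{"dp": [0.0008,0.008,0],"yaw": 0},{"dp": [0.0008,0.008,0],"yaw": 0}]}}

```text
time_s: 6.0
tcp_pos: [0.527, 0.0711, 0.2186]
eef_rot: [-180.0, -0.0, -95.7]
contact_force: [-0.3, 0.3, 0.3]
gripper_width: 0.0876
gripper_force: 0.0
```

>>> {"fn": "apply_moves", "kwargs": {"targets": [{"dp": [0.0001,0.001,0],"yaw": 0},{"dp": [0.0002,0.002,0],"yaw": 0}]}}

```text
time_s: 6.17
tcp_pos: [0.527, 0.0727, 0.2185]
eef_rot: [180.0, -0.0, -95.7]
contact_force: [0.1, 0.1, 0.8]
gripper_width: 0.0877
gripper_force: 0.0
```

>>> {"fn": "apply_moves", "kwargs": {"targets": [{"dp": [0.0001,0.001,0],"yaw": 0},{"dp": [0.0001,0.001,0],"yaw": 0}]}}

```text
time_s: 6.33
tcp_pos: [0.5271, 0.0737, 0.2186]
eef_rot: [-180.0, -0.0, -95.7]
contact_force: [-0.1, -0.4, -0.1]
gripper_width: 0.0875
gripper_force: 0.0
```

>>> {"fn": "apply_moves", "kwargs": {"targets": [{"dp": [0.0001,0.001,0],"yaw": 0},{"dp": [0.0001,0.001,0],"yaw": 0}]}}

```text
time_s: 6.5
tcp_pos: [0.5271, 0.0745, 0.2186]
eef_rot: [180.0, -0.0, -95.8]
contact_force: [0.7, -0.8, -0.6]
gripper_width: 0.0872
gripper_force: 0.3
```

>>> {"fn": "apply_moves", "kwargs": {"targets": [{"dp": [0.0001,0.001,0],"yaw": 0},{"dp": [0.0001,0.001,0],"yaw": 0}]}}

```text
time_s: 6.67
tcp_pos: [0.5272, 0.0754, 0.2185]
eef_rot: [180.0, -0.0, -95.8]
contact_force: [-0.1, -1.7, 0.7]
gripper_width: 0.088
gripper_force: 0.8
```

>>> {"fn": "apply_moves", "kwargs": {"targets": [{"dp": [-0.0005,-0.005,0],"yaw": 0},{"dp": [-0.0009,-0.009,0],"yaw": 0},{"dp": [-0.0012,-0.012,0],"yaw": 0},{"dp": [-0.0013,-0.0133,0],"yaw": 0},{"dp": [-0.0013,-0.0133,0],"yaw": 0}]}}

```text
time_s: 7.08
tcp_pos: [0.5259, 0.062, 0.2186]
eef_rot: [180.0, 0.0, -95.8]
contact_force: [1.0, -0.2, -1.1]
gripper_width: 0.0875
gripper_force: 0.0
```

>>> {"fn": "apply_moves", "kwargs": {"targets": [{"dp": [-0.002,0.0002,0],"yaw": 0},{"dp": [-0.0045,0.0005,0],"yaw": 0},{"dp": [-0.0045,0.0005,0],"yaw": 0},{"dp": [-0.0045,0.0005,0],"yaw": 0},{"dp": [-0.0045,0.0005,0],"yaw": 0}], "grip": -0.64, "squeeze": 25}}

```text
time_s: 7.5
tcp_pos: [0.5211, 0.0629, 0.2186]
eef_rot: [180.0, -0.0, -95.7]
contact_force: [-2.5, 0.4, 2.2]
gripper_width: 0.072
gripper_force: 1.4
```

```bash
python3 -c "
from h import *
look('k')"
```

```text
scene 70 [[-0.0195, -0.0388, 0.2271], [-0.0015, -0.0108, 0.228], [0.0177, 0.0165, 0.2307]]
m2 264.4 165.1
m2t 264.4 162.6
m3 281.0 151.9
top 73 [[-0.0111, -0.0582, 0.2272], [-0.0025, 0.0012, 0.2298], [0.0059, 0.038, 0.2344]]
m2 224.3 189.3
m2t 224.0 188.8
m3 194.5 186.7
tcp stand [ 0.0168 -0.0065  0.2186] [-4.1557598   1.4793239   2.98048468] 0.07164059504330397
```

View pics/k_scene.png

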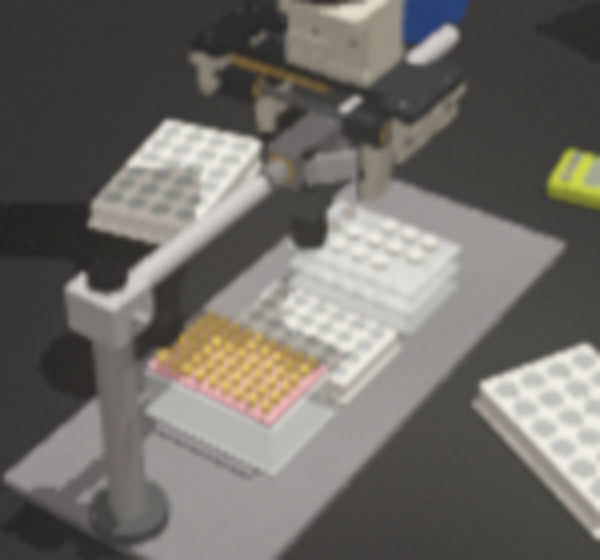

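```bash
python3 - <<'E'
from h import *
from scipy.optimize import least_squares
for k in range(2):
    c=cap('scene');Q=st(cloud(c));z=Q[...,2]
    m=(z>.127)&(z<.150)&(abs(Q[...,0])<.03)&(abs(Q[...,1])<.04);P=Q[m]
    f=least_squares(lambda p:np.hypot(P[:,0]-p[0],P[:,1]-p[1])-.0145,[0,0],loss='soft_l1',f_scale=.001)
    print(len(P),f.x.round(4),np.abs(f.fun).mean().round(4),P.min(0).round(3),P.max(0).round(3))
s=np.load('scene0.npz')['W'];Q=st(s);z=Q[...,2]
m=(z>.127)&(z<.150)&(abs(Q[...,0])<.03)&(abs(Q[...,1]+.137)<.04);P=Q[m]
f=least_squares(lambda p:np.hypot(P[:,0]-p[0],P[:,1]-p[1])-.0145,[0,-.137],loss='soft_l1',f_scale=.001);print('start',len(P),f.x.round(4))
E
```

```text
53 [-0.0016 -0.0027] 0.001 [-0.014 -0.019  0.128] [0.014 0.003 0.15 ]
54 [-0.0019 -0.0031] 0.0014 [-0.014 -0.02   0.127] [0.015 0.003 0.149]
start 66 [-0.0021 -0.1372]
```

>>> {"fn": "apply_moves", "kwargs": {"targets": [{"dp": [-0.0015,0.0008,0],"yaw": 0},{"dp": [-0.003,0.001,0],"yaw": 0},{"dp": [-0.0045,0.0011,0],"yaw": 0},{"dp": [-0.006,0.0012,0],"yaw": 0},{"dp": [-0.006,0.0012,0],"yaw": 0}], "grip": -0.36}}

```text
time_s: 8.12
tcp_pos: [0.5154, 0.0644, 0.2185]
eef_rot: [-180.0, 0.0, -95.7]
contact_force: [-3.0, 2.2, 0.3]
gripper_width: 0.06
gripper_force: 9.5
```

```bash
cat > lens.py <<'E'
from h import *
from scipy.optimize import least_squares
c=cap('scene');Q=st(cloud(c));z=Q[...,2]
m=(z>.127)&(z<.150)&(abs(Q[...,0])<.03)&(abs(Q[...,1])<.04);P=Q[m]
f=least_squares(lambda p:np.hypot(P[:,0]-p[0],P[:,1]-p[1])-.0145,[0,0],loss='soft_l1',f_scale=.001)
m=(abs(z-.221)<.007)&(Q[...,0]>.02)&(Q[...,0]<.06)&(Q[...,1]>-.035)&(Q[...,1]<.0)
print('lens',len(P),f.x.round(4),'bar',m.sum(),np.percentile(Q[m],[10,50,90],axis=0).round(3).tolist() if m.sum() else '')
t=get_state();print(st(t['tcp_pos']).round(4),t['contact_force'].round(1),t['gripper_width'],t['gripper_force'])
E
python3 lens.py
```

```text
lens 53 [-0.0023 -0.0022] bar 56 [[0.022, -0.027, 0.215], [0.033, -0.017, 0.221], [0.058, -0.01, 0.224]]
[ 0.011  -0.0055  0.2185] [-3.9  3.6  1.1] 0.059321803807081346 10.158196091651917
```

>>> {"fn": "apply_moves", "kwargs": {"targets": [{"dp": [-0.0015,0,0],"yaw": 0},{"dp": [-0.003,0,0],"yaw": 0},{"dp": [-0.0045,0.0002,0],"yaw": 0},{"dp": [-0.005,0.0002,0],"yaw": 0},{"dp": [-0.005,0.0002,0],"yaw": 0}], "grip": -0.14}}

```text
time_s: 8.58
tcp_pos: [0.5107, 0.0656, 0.2185]
eef_rot: [-180.0, 0.1, -95.8]
contact_force: [-3.2, 8.5, 0.0]
gripper_width: 0.0502
gripper_force: 9.2
```

```bash
python3 lens.py
```

```text
lens 52 [-0.0022 -0.001 ] bar 51 [[0.021, -0.027, 0.216], [0.035, -0.017, 0.221], [0.049, -0.006, 0.226]]
[ 0.0062 -0.0048  0.2185] [-4.   8.7  1.3] 0.05031400552274536 9.298236407339573
```

>>> {"fn": "apply_moves", "kwargs": {"targets": [{"dp": [-0.001,-0.001,0],"yaw": 0},{"dp": [-0.002,-0.0015,0],"yaw": 0},{"dp": [-0.0032,-0.0015,0],"yaw": 0},{"dp": [-0.0042,-0.0015,0],"yaw": 0},{"dp": [-0.0042,-0.0015,0],"yaw": 0},{"dp": [-0.0042,-0.0015,0],"yaw": 0}], "grip": 0.1, "squeeze": 30}}

```text
time_s: 9.13
tcp_pos: [0.5063, 0.0652, 0.2184]
eef_rot: [-180.0, 0.2, -95.7]
contact_force: [-5.3, 14.6, 0.2]
gripper_width: 0.0404
gripper_force: 30.0
```

```bash
python3 lens.py
```

```text
lens 55 [-0.0013 -0.0023] bar 39 [[0.021, -0.027, 0.216], [0.029, -0.019, 0.22], [0.04, -0.006, 0.226]]
[ 0.0019 -0.0057  0.2184] [-6.  13.5  1.6] 0.0404926184417282 30.02701699733734
```

>>> {"fn": "apply_moves", "kwargs": {"targets": [{"dp": [-0.0005,0.0005,0],"yaw": 0},{"dp": [-0.0005,0.001,0],"yaw": 0},{"dp": [-0.0005,0.001,0],"yaw": 0},{"dp": [-0.0005,0.001,0],"yaw": 0},{"dp": [-0.0005,0.001,0],"yaw": 0},{"dp": [-0.0005,0.001,0],"yaw": 0}], "grip": 1, "squeeze": 30}}

```text
time_s: 9.68
tcp_pos: [0.5063, 0.0653, 0.2184]
eef_rot: [-179.9, 0.2, -95.7]
contact_force: [-1.7, 8.5, -1.2]
gripper_width: 0.0403
gripper_force: 30.0
```

```bash
python3 lens.py; python3 - <<'E'
from h import *
Q=st(cloud(cap('scene')));x,y,z=Q[...,0],Q[...,1],Q[...,2]
m=(abs(z-.031)<.006)&(abs(x)<.08)&(abs(y)<.045);print(m.sum(),np.percentile(Q[m],[3,50,97],axis=0).round(4).tolist())
E
```

```text
lens 56 [-0.0019 -0.0021] bar 41 [[0.021, -0.031, 0.216], [0.031, -0.018, 0.221], [0.039, -0.007, 0.226]]
[ 0.0019 -0.0055  0.2185] [-1.9  8.4 -0.2] 0.04033549045130917 30.022661089897156
488 [[-0.0593, -0.0331, 0.0257], [0.0052, 0.0017, 0.0286], [0.0594, 0.0352, 0.0322]]
```

```bash
python3 -c "
from plant import r
print(r.close_job())"
```

```text
the job is handed in; nothing more can be done
None
```

I slid the carriage to the middle mark, over the 24-well plate, shut the lever there and handed the job in with both fingers gripping at 30 N. I put the camera within about 3 mm of the plate's centre; the lever reads shut from the 40.3 mm finger opening, the plate has not visibly moved, and no verdict came back.

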